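# Unload the film-roll carrier

### The arm

A 6-joint arm with a two-finger parallel gripper is mounted at the origin on a cart in front of the work surface, level with it; the furniture and walls round the work are solid. World frame = base frame: x ahead of the robot, y to its left, z up, the work surface at z = 0. Lengths are in mm, angles in degrees, forces in N, time in s.
With the tool pointing down it reaches from about 350 to 850 mm from the base axis. Payload 8.1 kg.
Tool frame: the origin (TCP) lies at the centre of the arm's flange, where the gripper is bolted on; the fingertips stand 173 mm ahead of it and the grasp point (between the pads) lies 155 mm ahead of it; z points along the fingers, y is the line along which they close (so a half turn about z gives the same grasp; the last joint's range is limited). The gripper opens to 85 mm and grips with 20 to 120 N. Pads are 22 mm wide; open, the fingers measure 114 mm over their backs; the gripper's body (76 mm by 85 mm) begins 54 mm behind the grasp point. The pads swing forward as they close: fully open they stand 13 mm farther back than shut.
Start: joints at [-76.513, 7.471, 85.268, -0, 87.261, -4.893], TCP at [189.216, -569.389, 404.692] pointing down, gripper open.
Joint ranges: [-169.43, 169.43], [-51.17, 129.36], [1.28, 143.12], [-76.62, 256.62], [0, 156.53], [-152.29, 152.29]. Speed limits (degrees/s): [136.94, 136.94, 159.86, 180, 180, 180].

### API

Orientations are given as [roll, pitch, yaw] about the fixed x, y, z axes, in that order (R = Rz(yaw) Ry(pitch) Rx(roll)).
In Python, from bench import * gives the robot as it stands.
- The arm moves only by the shell command python3 -m jog 'ROWS' [FORCE]. ROWS is text: rows parted by semicolons, each of 7 numbers parted by spaces: the shift along the tool's x, y, z scaled (see below), then the turn, a rotation vector about the tool's x, y, z scaled (see below), then the closure, from -1 (fully open) to 1 (shut). In form: tx ty tz wx wy wz hand; .... A call has 1 to 5 rows; each row shifts and turns the commanded pose from where the row before left it, along the tool's axes as they then stand; what a row does not reach is not made up. The controller multiplies each number of a shift by 0.1 m and each number of a turn by 60 degrees. A row lasts 1/8 s, in which the tool goes at most 62.5 mm and 10.7 degrees, less where a joint would pass 70% of its speed; a pose out of reach is approached as far as the arm can. A call with a number of a shift or a turn outside -1 to 1 is refused whole. A call with a gripper value outside its range is refused whole. The fingers move at their own pace and stop on an object; FORCE is the grip in N (left out, the last holds). Time passes only in rows, so rows that do not move let the fingers close. It gives the time, the measured TCP pose, the force, the opening and the grip force at its end, in the units of the state.
- sense(): the state, without advancing time (a new reading comes with each control period).
- snapshot(name): name is "side" or "top"; returns a dict with "img" (420x560x3 uint8, red, green, blue), "fx", "fy", "cx", "cy" (pixels), "extrinsics" (4x4, takes a point from camera to world coordinates). Camera axes: x right, y down, z forward; pixel columns grow to the right and rows downward; lengths in mm; the calibration is good to about 2 mm. A picture is of the moment at which its call begins. There is no depth.
- hand_in(): hands the job in; it is judged then, once.
The state is a dict: "time": time; "joint_pos": joint angles; "qd": joint speeds; "joint_efforts": joint torques, N m; "tool_pos": TCP position; "tcp_rot": TCP orientation; "ft_force": force on the tool from outside, world axes, zero at the start; "wrist_torque": the same for the moment, N m; "finger_gap": finger opening in mm; "grip_force": force on a finger pad.
Only numpy, scipy, OpenCV 4.12 (cv2) and the standard library are available. Lean on these libraries where they do the work, as an engineer would, in place of code of your own. Each camera call takes 0.05 s, during which the arm holds its last target. There are 200 camera calls.

### The job

Clear the film-roll carrier for cleaning: unscrew its black knob all the way and put it in the white tray, then take off the retaining bar and lay it flat on the bare worktop. Slide every film roll up off its post and stand it on end on the floor of the tray. Leave the other things on the bench where they are.

Things in the scene. Friction and masses are not known exactly. Their poses are not given: they have to be found in the camera images.
- rack: roll carrier, fixed: grey base plate 80 x 290 x 12 mm, long along its y; origin at the centre of its underside, z up. Four plain posts, 18 mm across, z = 12 to 42 mm, stand at y = +112, +50, -50, -112 mm (x = 0); a roll may stand over each. In the middle a boss (36 x 34 mm, up to z = 64 mm), a square neck (16 x 16 mm, up to z = 78 mm) and a threaded stud
- stud_top (a point): centre of the top end of the rack's threaded steel stud, 110 mm above the worktop, 23 mm across the thread; axes as the rack's. Ordinary right-hand thread, 9 mm of rise a turn: the knob comes loose anticlockwise seen from above
- knob_center (a point): black fluted knob, 48 mm across, 44 mm high, a cap open below, 60 g; point on its axis half-way up, z to its closed top. At first screwed on the stud, its underside 78 mm over the worktop, 2 mm over the bar. Free after nearly two turns (about 12 rad) anticlockwise and 17 mm of rise; not before. Turns easily, stays where left, must rise 1.4 mm a radian as it turns; play 1 to 1.5 mm
- bar_center (a point): grey plastic retaining bar, 40 x 270 x 12 mm (long along its y, z up), 160 g; point at its centre, half-way up. A 26 mm square window in its middle fits loosely over the rack's square neck; at first it rests on the boss, centre 70 mm above the worktop, over all four posts, under the knob
- tray: loose white plastic tray, 200 x 250 x 30 mm outside (long along its y), walls and floor 4 mm thick, 0.8 kg, on the worktop; origin at the centre of its underside, z up. It stands left or right of the rack
- roll_a_center (a point): roll of sealing film, a pale ring with card core: outer diameter 52 mm, bore 26 mm, 50 mm high, 90 g; this point is at its centre, half-way up, z along its axis. If present it stands at the start on the rack's base plate over the post at y = +112 mm in the rack's frame, centre 37 mm above the worktop, under the bar, and slides off straight up. Absent in some runs (no pose)
- roll_b_center (a point): roll of sealing film, a pale ring with card core: outer diameter 52 mm, bore 26 mm, 50 mm high, 90 g; this point is at its centre, half-way up, z along its axis. If present it stands at the start on the rack's base plate over the post at y = +50 mm in the rack's frame, centre 37 mm above the worktop, under the bar, and slides off straight up. Absent in some runs (no pose)
- roll_c_center (a point): roll of sealing film, a pale ring with card core: outer diameter 52 mm, bore 26 mm, 50 mm high, 90 g; this point is at its centre, half-way up, z along its axis. If present it stands at the start on the rack's base plate over the post at y = -50 mm in the rack's frame, centre 37 mm above the worktop, under the bar, and slides off straight up. Absent in some runs (no pose)
- roll_d_center (a point): roll of sealing film, a pale ring with card core: outer diameter 52 mm, bore 26 mm, 50 mm high, 90 g; this point is at its centre, half-way up, z along its axis. If present it stands at the start on the rack's base plate over the post at y = -112 mm in the rack's frame, centre 37 mm above the worktop, under the bar, and slides off straight up. Absent in some runs (no pose)
- amber_jar: brown jar with blue cap, 56 x 56 x 80 mm, a bystander to be left alone; origin at the centre of its underside
- specimen_jar: clear jar with black cap, 56 x 56 x 88 mm, a bystander to be left alone; origin at the centre of its underside
- petri: flat culture dish, 94 mm across, 15 mm high, a bystander to be left alone; origin at the centre of its underside
- tissue_pack: pack of wipes, 101 x 131 x 151 mm, a bystander to be left alone; origin at the centre of its underside
- pen_pot: black pot with scissors and pens, 80 x 80 x 188 mm, a bystander to be left alone; origin at the centre of its underside
- media_bottle: clear bottle with blue cap, 68 x 68 x 138 mm, a bystander to be left alone; origin at the centre of its underside
- dye_set: low box of six stain vials, 62 x 150 x 30 mm, a bystander to be left alone; origin at the centre of its underside

How it is judged:
By the outcome, as a careful person would: the job done as asked, in the order asked, and still so for the second after the job is handed in, with the robot touching nothing.
Of roll_a, roll_b, roll_c, roll_d only 2 to 4 are there at a start; the rules pass over those that are not, and their reading is None.
At some moment in a run one of tray may be knocked a few centimetres aside while the robot is not near it.
Once in a run the grip may slacken for a moment while it holds something.
It also fails if it takes over 210 s, if anything falls off the work surface, if the arm or the gripper's body presses on something with over 40 N, if the wrist force passes 120 N, or if a joint passes its speed limit or range.

## Working session

There is one attempt and no reset: what is moved stays moved. The work goes in short steps, Python scripts to look and compute and a shell command to move; the robot and the scene stay as the last step left them, time stands still between calls to the robot, and variables do not carry over. Pictures are saved under pics/ and viewed, at most 14 in all, crops included, and the job is handed in when it is done.

```bash
ls; mkdir -p pics; python3 - <<'E'
from bench import *
import cv2,numpy as np
for n in("top","side"):
    s=snapshot(n); cv2.imwrite(f"pics/{n}0.png",cv2.resize(s["img"][:,:,::-1],(800,600),interpolation=cv2.INTER_CUBIC))
    print(n,s["fx"],s["fy"],s["cx"],s["cy"],np.round(s["extrinsics"],4).tolist())
print(sense())
E
```

```text
pics
top 442.3378223883403 442.3378223883403 282.09354925217485 202.91789318603801 [[-0.0058, -0.988, 0.1544, 270.9149], [-1.0, 0.0053, -0.0034, 0.984], [0.0026, -0.1544, -0.988, 1853.0404], [0.0, 0.0, 0.0, 1.0]]
side 465.03078845200594 465.03078845200594 283.6560761382122 213.34642378511393 [[0.9935, -0.0493, 0.1031, 400.2373], [-0.1142, -0.4171, 0.9017, -1339.5741], [-0.0015, -0.9075, -0.42, 723.1709], [0.0, 0.0, 0.0, 1.0]]
{'time': 0.1, 'joint_pos': array([-7.65119434e+01,  7.51278642e+00,  8.53249401e+01,  1.29675684e-03,
        8.72614087e+01, -4.89445113e+00]), 'qd': array([ 0.01213013,  0.02405004, -0.21987792, -0.1280574 , -0.00097086,
       -0.04549787]), 'joint_efforts': array([ 7.10340155e-04, -5.70955753e+01, -5.01940119e+01, -2.15183236e-04,
        8.21196445e-03,  8.98583608e-07]), 'tool_pos': array([ 189.17772845, -569.17376743,  403.70995212]), 'tcp_rot': array([-1.79901337e+02, -9.74869870e-03,  1.83824363e+01]), 'ft_force': array([ 0.31534901, -0.10446145, -0.46023426]), 'wrist_torque': array([ 0.00711994, -0.01885723, -0.02344948]), 'grip_force': 0.0, 'finger_gap': 85.33359147392888}
```

View pics/top0.png

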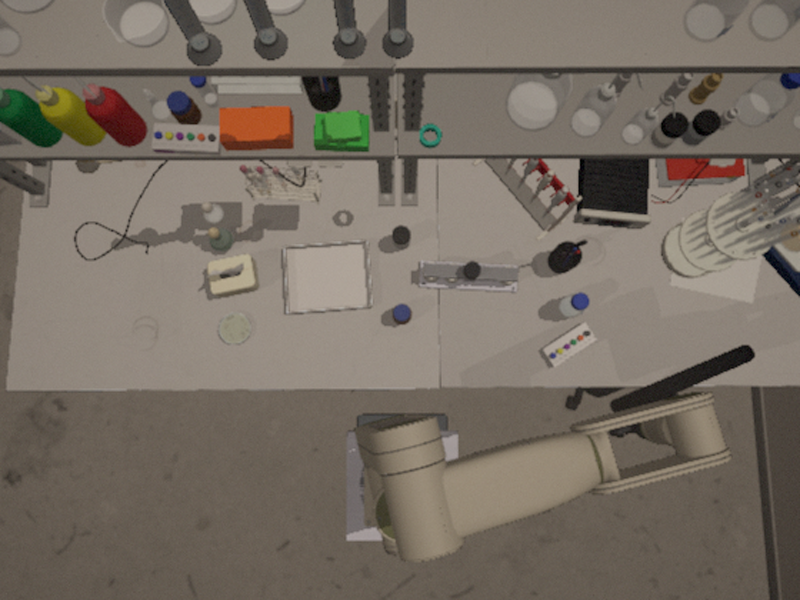

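View pics/side0.png

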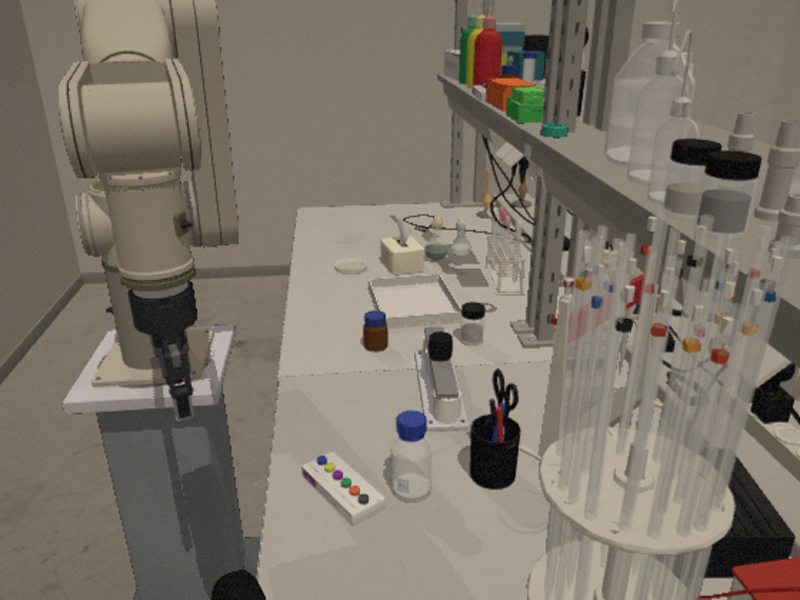

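```bash
cat > h.py <<'E'
from bench import *
import cv2,numpy as np
def crop(n,name,u0,v0,u1,v1,k):
    s=snapshot(n); c=s["img"][v0:v1,u0:u1,::-1]
    cv2.imwrite(f"pics/{name}.png",cv2.resize(c,None,fx=k,fy=k,interpolation=cv2.INTER_CUBIC)); return s
def pt(s,u,v,z):
    E=s["extrinsics"]; d=E[:3,:3]@np.array([(u-s["cx"])/s["fx"],(v-s["cy"])/s["fy"],1]); o=E[:3,3]
    return o+d*(z-o[2])/d[2]
def pix(s,p):
    E=s["extrinsics"]; q=E[:3,:3].T@(np.array(p,float)-E[:3,3]); return q[0]/q[2]*s["fx"]+s["cx"],q[1]/q[2]*s["fy"]+s["cy"]
E
python3 - <<'E'
from h import *
crop("top","t1",190,145,370,245,4.4)
crop("side","s1",240,185,360,310,4.8)
E
```

```text
(no output)
```

View pics/t1.png

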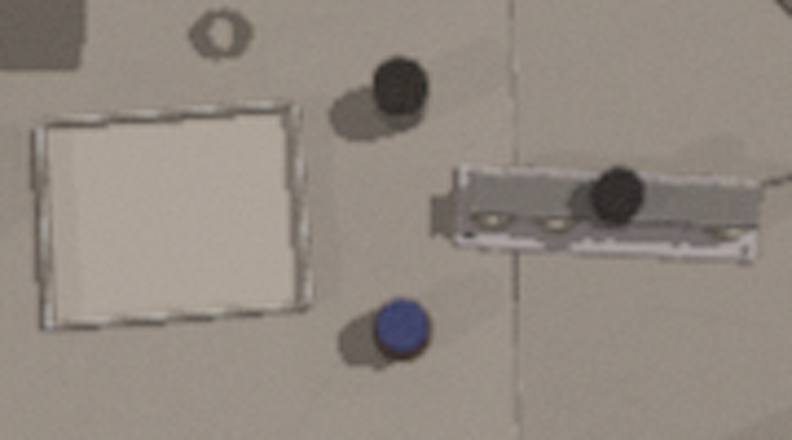

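View pics/s1.png

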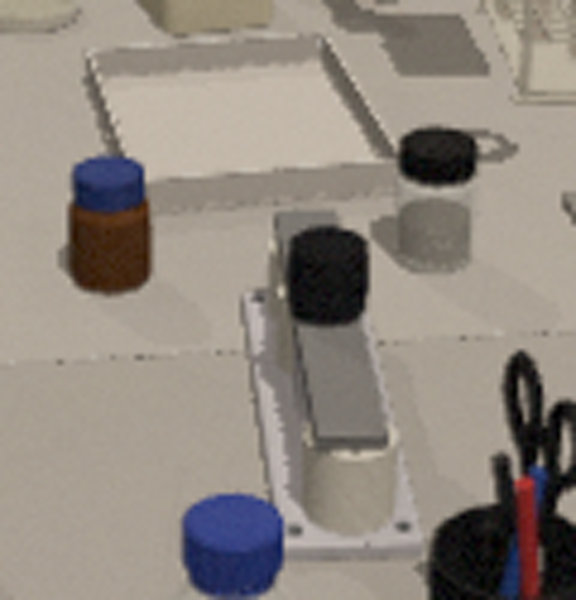

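```bash
python3 - <<'E'
from h import *
np.set_printoptions(precision=1,suppress=True)
t=snapshot("top");s=snapshot("side")
T=lambda u,v,z:pt(t,190+u/4.4,145+v/4.4,z)
S=lambda u,v,z:pt(s,240+u/4.8,185+v/4.8,z)
print("knob",T(618,189,122),S(330,248,122))
print("bar T",T(469,170,76),T(760,183,76),T(465,212,76),T(758,232,76))
print("bar S",S(303,442,76),S(386,438,76),S(275,213,76),S(336,211,76))
print("base T",T(457,165,12),T(455,245,12),T(757,262,12))
print("base S",S(275,549,12),S(422,547,12),S(243,293,12))
print("tray T",*[T(*c,30) for c in [(35,127),(298,103),(311,307),(42,327)]])
print("tray S",*[S(*c,30) for c in [(88,55),(325,38),(398,160),(118,184)]])
print("amber",T(403,324,80),"spec",T(401,85,88),"S",S(110,172,80),S(438,143,88))
print("bottle",S(233,515,138),"pot",pt(t,565*.7,257*.7,100))
for y in (112,50,-50,-112): pass
E
```

```text
knob [ 600.7 -198.   122. ] [ 599.3 -210.2  122. ]
bar T [628.2 -65.   76. ] [ 614.4 -335.5   76. ] [588.5 -60.8  76. ] [ 568.2 -332.    76. ]
bar S [ 564.1 -341.3   76. ] [ 608.8 -342.6   76. ] [587.4 -71.9  76. ] [626.7 -73.7  76. ]
base T [646.  -55.8  12. ] [567.9 -53.1  12. ] [ 549.8 -342.1   12. ]
base S [ 549.1 -346.2   12. ] [ 628.6 -353.6   12. ] [568.5 -59.7  12. ]
tray T [681.5 348.4  30. ] [703.8  96.7  30. ] [506.4  83.9  30. ] [488.8 337.3  30. ]
tray S [491.1 314.1  30. ] [685.8 327.1  30. ] [700.8  91.8  30. ] [496.9  76.2  30. ]
amber [483.8  -2.7  80. ] spec [706.7  -2.1  88. ] S [486.   -7.3  80. ] [707.5  -4.9  88. ]
bottle [ 507.4 -493.8  138. ] pot [ 636.7 -464.5  100. ]
```

```bash
cat > go.py <<'E'
# usage: go.py x y z [yaw]  -> shift/turn in tool axes (jog units) from the measured pose to TCP target
import sys
from h import *
from scipy.spatial.transform import Rotation as Ro
a=[float(v) for v in sys.argv[1:]]; st=sense()
R=Ro.from_euler('xyz',st["tcp_rot"],degrees=True); yaw=a[3] if len(a)>3 else st["tcp_rot"][2]
d=R.inv().apply(np.array(a[:3])-st["tool_pos"])/100
w=(R.inv()*Ro.from_euler('xyz',[180,0,yaw],degrees=True)).as_rotvec(degrees=True)/60
print("t",round(st["time"],1),"pos",st["tool_pos"].round(1),"rot",st["tcp_rot"].round(1),"j6",st["joint_pos"][5].round(0),"F",st["ft_force"].round(1),"gap",st["finger_gap"].round(1),"grip",round(float(st["grip_force"]),1))
print("SHIFT",d.round(3),"TURN",w.round(3),"rows>=",np.ceil(max(np.linalg.norm(d)/.62,np.linalg.norm(w)/.177)))
E
python3 go.py 600 -199 404
```

```text
Traceback (most recent call last):
  File "go.py", line 9, in <module>
    print("t",round(st["time"],1),"pos",st["tool_pos"].round(1),"rot",st["tcp_rot"].round(1),"j6",st["joint_pos"][5].round(0),"F",st["ft_force"].round(1),"gap",st["finger_gap"].round(1),"grip",round(float(st["grip_force"]),1))
                                                                                                                                                                ^^^^^^^^^^^^^^^^^^^^^^
AttributeError: 'float' object has no attribute 'round'
```

```bash
sed -i 's/st\["finger_gap"\].round(1)/round(float(st["finger_gap"]),1)/' go.py
python3 go.py 600 -199 404
```

```text
t 0.3 pos [ 189.2 -569.3  404.3] rot [-180.    -0.    18.4] j6 -5.0 F [-0.2  0.8  1.3] gap 85.5 grip 0.0
SHIFT [ 5.066e+00 -2.219e+00  5.000e-03] TURN [-0.001 -0.     0.   ] rows>= 9.0
```

```bash
python3 -m jog '0.5 -0.22 0 0 0 0 -1;0.5 -0.22 0 0 0 0 -1;0.5 -0.22 0 0 0 0 -1;0.5 -0.22 0 0 0 0 -1;0.5 -0.22 0 0 0 0 -1' 30
python3 -m jog '0.5 -0.22 0 0 0 0 -1;0.5 -0.22 0 0 0 0 -1;0.5 -0.22 0 0 0 0 -1;0.5 -0.22 0 0 0 0 -1;0.5 -0.22 0 0 0 0 -1'
python3 -m jog '0 0 0 0 0 0 -1;0 0 0 0 0 0 -1'
python3 go.py 600 -199 263
```

```text
time: 0.92
tool_pos: [392.8, -384.8, 404.8]
tcp_rot: [180.0, -0.0, 18.4]
ft_force: [0.1, -0.2, 0.5]
finger_gap: 85.5
grip_force: 0.0
time: 1.55
tool_pos: [595.5, -201.6, 404.8]
tcp_rot: [180.0, -0.0, 18.4]
ft_force: [-0.9, -0.3, -0.2]
finger_gap: 85.4
grip_force: 0.0
time: 1.8
tool_pos: [594.2, -203.0, 404.4]
tcp_rot: [-180.0, 0.0, 18.4]
ft_force: [-0.1, -0.8, -0.0]
finger_gap: 85.5
grip_force: 0.0
t 1.8 pos [ 594.2 -203.   404.4] rot [-180.     0.    18.4] j6 48.0 F [-0.1 -0.8 -0. ] gap 85.5 grip 0.0
SHIFT [ 0.068 -0.019  1.414] TURN [-0.     0.001 -0.   ] rows>= 3.0
```

```bash
python3 -m jog '0.068 -0.019 0.4 0 0 0 -1;0 0 0.4 0 0 0 -1;0 0 0.35 0 0 0 -1;0 0 0.26 0 0 0 -1;0 0 0 0 0 0 -1' 20
python3 -m jog '0 0 0 0 0 0 0;0 0 0 0 0 0 0.1;0 0 0 0 0 0 1;0 0 0 0 0 0 1;0 0 0 0 0 0 1' 20
python3 -m jog '0 0 0 0 0 0 1;0 0 0 0 0 0 1' 20
```

```text
time: 2.42
tool_pos: [598.2, -199.9, 261.0]
tcp_rot: [-179.8, 0.2, 18.3]
ft_force: [-0.3, -0.2, -0.4]
finger_gap: 85.6
grip_force: 0.0
time: 3.05
tool_pos: [600.7, -198.9, 265.8]
tcp_rot: [179.9, -0.1, 18.4]
ft_force: [-1.3, 1.9, 5.4]
finger_gap: 45.1
grip_force: 19.9
time: 3.3
tool_pos: [600.7, -198.9, 265.9]
tcp_rot: [179.9, -0.1, 18.4]
ft_force: [-1.8, 1.3, 6.3]
finger_gap: 45.0
grip_force: 19.9
```

```bash
python3 - <<'E'
from h import *
crop("side","s2",240,150,360,275,4.8)
crop("top","t2",190,145,370,245,4.4)
E
```

```text
(no output)
```

View pics/s2.png

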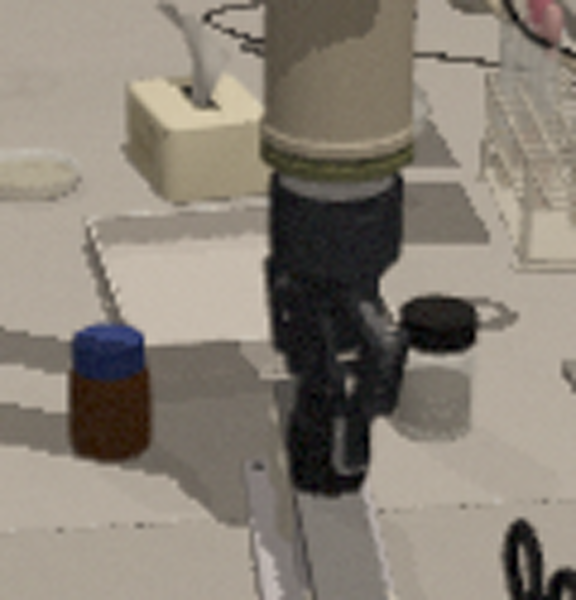

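The view shows the fingers closed round the knob (crop ~330,430); lateral forces are small. Now I turn.

```bash
python3 -m jog '0 0 0 0 0 -0.1 1;0 0 -0.0026 0 0 -0.175 1;0 0 -0.0026 0 0 -0.175 1;0 0 -0.0026 0 0 -0.175 1;0 0 -0.0026 0 0 -0.175 1' 40
python3 -m jog '0 0 -0.0026 0 0 -0.175 1;0 0 -0.0026 0 0 -0.175 1;0 0 -0.0026 0 0 -0.175 1;0 0 -0.0026 0 0 -0.175 1;0 0 0 0 0 0 1'
python3 go.py 600 -199 263
```

```text
time: 4.03
tool_pos: [600.6, -198.1, 267.1]
tcp_rot: [179.9, -0.1, 66.8]
ft_force: [-5.6, 8.5, 9.2]
finger_gap: 45.1
grip_force: 40.1
time: 4.65
tool_pos: [600.1, -198.2, 268.0]
tcp_rot: [180.0, -0.1, 108.6]
ft_force: [-9.1, 5.8, 11.6]
finger_gap: 45.0
grip_force: 39.7
t 4.7 pos [ 600.1 -198.2  268. ] rot [ 1.800e+02 -1.000e-01  1.086e+02] j6 -42.0 F [-9.1  5.8 11.6] gap 45.0 grip 39.7
SHIFT [-0.007 -0.004  0.05 ] TURN [ 0.    -0.001 -0.   ] rows>= 1.0
```

```bash
python3 -m jog '0.02 -0.014 -0.025 0 0 0 1;0 0 -0.0026 0 0 -0.175 1;0 0 -0.0026 0 0 -0.175 1;0 0 -0.0026 0 0 -0.175 1;0 0 -0.0026 0 0 -0.175 1' 40
python3 -m jog '0 0 -0.0026 0 0 -0.175 1;0 0 -0.0026 0 0 -0.175 1;0 0 -0.0026 0 0 -0.175 1;0 0 -0.0026 0 0 -0.175 1;0 0 -0.0026 0 0 -0.175 1'
python3 -m jog '0 0 0 0 0 0 1;0 0 0 0 0 0 1'
python3 go.py 600 -199 263
```

```text
time: 5.28
tool_pos: [598.4, -197.7, 270.0]
tcp_rot: [-180.0, 0.1, 150.7]
ft_force: [-0.2, -0.4, -1.3]
finger_gap: 44.7
grip_force: 40.9
time: 5.9
tool_pos: [598.3, -197.9, 271.3]
tcp_rot: [-179.9, 0.0, -156.8]
ft_force: [-0.1, -1.1, -0.9]
finger_gap: 44.6
grip_force: 41.0
time: 6.15
tool_pos: [598.4, -197.9, 271.2]
tcp_rot: [-179.9, 0.0, -157.4]
ft_force: [0.1, -1.8, 0.3]
finger_gap: 44.5
grip_force: 41.0
t 6.2 pos [ 598.4 -197.9  271.2] rot [-179.9    0.  -157.4] j6 -136.0 F [ 0.1 -1.8  0.3] gap 44.5 grip 41.0
SHIFT [-0.01  -0.017  0.082] TURN [-0.001  0.001 -0.   ] rows>= 1.0
```

```bash
python3 -m jog '0 0 0 0 0 0 -0.6;0 0 0 0 0 0 -0.6;0 0 0 0 0 0.175 -0.6;0 0 0 0 0 0.175 -0.6;0 0 0 0 0 0.175 -0.6'
for i in 1; do python3 -m jog '0 0 0 0 0 0.175 -0.6;0 0 0 0 0 0.175 -0.6;0 0 0 0 0 0.175 -0.6;0 0 0 0 0 0.175 -0.6;0 0 0 0 0 0.175 -0.6' >/dev/null
python3 -m jog '0 0 0 0 0 0.175 -0.6;0 0 0 0 0 0.175 -0.6;0 0 0 0 0 0.175 -0.6;0 0 0 0 0 0.175 -0.6;0 0 0 0 0 0.175 -0.6' >/dev/null
python3 -m jog '0 0 0 0 0 0.175 -0.6;0 0 0 0 0 0.175 -0.6;0 0 0 0 0 0.175 -0.6;0 0 0 0 0 0.175 -0.6;0 0 0 0 0 0.175 -0.6' >/dev/null
python3 -m jog '0 0 0 0 0 0.175 -0.6;0 0 0 0 0 0.175 -0.6;0 0 0 0 0 0.175 -0.6;0 0 0 0 0 0.175 -0.6;0 0 0 0 0 0.175 -0.6' ; done
python3 -m jog '0 0 0 0 0 0.175 -0.6;0 0 0 0 0 0.175 -0.6;0 0 0 0 0 0.1 -0.6;0 0 0 0 0 0 -0.6' 
python3 go.py 598.4 -197.9 271.2 -69
```

```text
time: 6.78
tool_pos: [598.2, -197.4, 270.6]
tcp_rot: [180.0, -0.0, 171.0]
ft_force: [-0.7, 0.4, -0.1]
finger_gap: 68.3
grip_force: 0.0
time: 9.28
tool_pos: [598.2, -197.4, 270.5]
tcp_rot: [-180.0, 0.0, -39.0]
ft_force: [0.2, 0.6, -0.0]
finger_gap: 68.4
grip_force: 0.0
time: 9.78
tool_pos: [598.2, -197.4, 270.5]
tcp_rot: [180.0, 0.0, -65.6]
ft_force: [-0.8, 0.2, 0.4]
finger_gap: 68.4
grip_force: 0.0
t 9.8 pos [ 598.2 -197.4  270.5] rot [180.    0.  -65.6] j6 133.0 F [-0.8  0.2  0.4] gap 68.4 grip 0.0
SHIFT [ 0.005  0.    -0.007] TURN [0.    0.    0.057] rows>= 1.0
```

```bash
python3 -m jog '0 0 0 0 0 0 1;0 0 0 0 0 0 1;0 0 -0.015 0 0 0 1;0 0 0 0 0 0 1' 40
python3 -m jog '0 0 -0.0026 0 0 -0.175 1;0 0 -0.0026 0 0 -0.175 1;0 0 -0.0026 0 0 -0.175 1;0 0 -0.0026 0 0 -0.175 1;0 0 -0.0026 0 0 -0.175 1'
python3 -m jog '0 0 -0.0026 0 0 -0.175 1;0 0 -0.0026 0 0 -0.175 1;0 0 -0.0026 0 0 -0.175 1;0 0 -0.0026 0 0 -0.175 1;0 0 -0.0026 0 0 -0.175 1'
python3 -m jog '0 0 -0.0026 0 0 -0.175 1;0 0 -0.0026 0 0 -0.175 1;0 0 -0.0026 0 0 -0.175 1;0 0 -0.0026 0 0 -0.175 1;0 0 -0.0026 0 0 -0.175 1'
```

```text
time: 10.28
tool_pos: [598.3, -197.5, 272.3]
tcp_rot: [-180.0, -0.0, -65.6]
ft_force: [1.5, 0.7, 0.1]
finger_gap: 44.9
grip_force: 41.0
time: 10.9
tool_pos: [598.1, -197.8, 273.3]
tcp_rot: [180.0, 0.0, -12.8]
ft_force: [0.8, -1.3, -0.4]
finger_gap: 44.9
grip_force: 41.0
time: 11.52
tool_pos: [598.3, -198.3, 274.9]
tcp_rot: [179.9, 0.0, 39.7]
ft_force: [2.2, -5.4, -0.6]
finger_gap: 45.2
grip_force: 41.0
time: 12.15
tool_pos: [598.6, -198.6, 276.6]
tcp_rot: [179.9, 0.1, 92.2]
ft_force: [2.7, -5.9, 0.1]
finger_gap: 45.2
grip_force: 41.1
```

```bash
python3 -m jog '0 0 -0.0026 0 0 -0.175 1;0 0 -0.0026 0 0 -0.175 1;0 0 -0.0026 0 0 -0.175 1;0 0 -0.0026 0 0 -0.175 1;0 0 -0.0026 0 0 -0.175 1'
python3 -m jog '0 0 -0.0026 0 0 -0.175 1;0 0 -0.0026 0 0 -0.175 1;0 0 -0.0026 0 0 -0.175 1;0 0 -0.0026 0 0 -0.175 1;0 0 -0.0026 0 0 -0.175 1'
python3 -m jog '0 0 -0.0026 0 0 -0.175 1;0 0 0 0 0 0 1;0 0 0 0 0 0 1'
python3 -m jog '0 0 0 0 0 0 -0.6;0 0 0 0 0 0 -0.6;0 0 0 0 0 0.175 -0.6;0 0 0 0 0 0.175 -0.6;0 0 0 0 0 0.175 -0.6'
python3 -m jog '0 0 0 0 0 0.175 -0.6;0 0 0 0 0 0.175 -0.6;0 0 0 0 0 0.175 -0.6;0 0 0 0 0 0.175 -0.6;0 0 0 0 0 0.175 -0.6' >/dev/null
python3 -m jog '0 0 0 0 0 0.175 -0.6;0 0 0 0 0 0.175 -0.6;0 0 0 0 0 0.175 -0.6;0 0 0 0 0 0.175 -0.6;0 0 0 0 0 0.175 -0.6' >/dev/null
python3 -m jog '0 0 0 0 0 0.175 -0.6;0 0 0 0 0 0.175 -0.6;0 0 0 0 0 0.175 -0.6;0 0 0 0 0 0.175 -0.6;0 0 0 0 0 0.175 -0.6' >/dev/null
python3 -m jog '0 0 0 0 0 0.175 -0.6;0 0 0 0 0 0.175 -0.6;0 0 0 0 0 0.175 -0.6;0 0 0 0 0 0.175 -0.6;0 0 0 0 0 0.175 -0.6'
python3 -m jog '0 0 0 0 0 0.175 -0.6;0 0 0 0 0 0.175 -0.6;0 0 0 0 0 0.1 -0.6;0 0 0 0 0 0 -0.6'
python3 go.py 598.4 -198 279
```

```text
time: 12.78
tool_pos: [599.0, -198.2, 278.1]
tcp_rot: [180.0, 0.2, 144.7]
ft_force: [5.3, -4.0, -1.4]
finger_gap: 45.2
grip_force: 41.1
time: 13.4
tool_pos: [598.9, -197.9, 279.3]
tcp_rot: [-179.9, 0.1, -162.8]
ft_force: [5.2, -1.0, -1.1]
finger_gap: 45.0
grip_force: 41.1
time: 13.78
tool_pos: [598.9, -197.5, 279.5]
tcp_rot: [-179.9, 0.1, -152.8]
ft_force: [4.1, 0.2, -0.9]
finger_gap: 45.6
grip_force: 41.3
time: 14.4
tool_pos: [597.9, -197.5, 278.5]
tcp_rot: [180.0, -0.1, 175.5]
ft_force: [0.1, -0.1, -0.1]
finger_gap: 68.2
grip_force: 0.0
time: 16.9
tool_pos: [597.9, -197.5, 278.5]
tcp_rot: [180.0, 0.1, -34.5]
ft_force: [-1.1, 0.1, -0.1]
finger_gap: 68.1
grip_force: 0.0
time: 17.4
tool_pos: [598.0, -197.6, 278.6]
tcp_rot: [180.0, 0.0, -61.1]
ft_force: [-0.5, 0.3, -0.8]
finger_gap: 68.2
grip_force: 0.0
t 17.4 pos [ 598.  -197.6  278.6] rot [180.    0.  -61.1] j6 128.0 F [-0.5  0.3 -0.8] gap 68.2 grip 0.0
SHIFT [ 0.006 -0.002 -0.004] TURN [0.001 0.001 0.   ] rows>= 1.0
```

```bash
python3 -m jog '0.006 0 0 0 0 0 1;0 0 0 0 0 0 1;0 0 -0.015 0 0 0 1;0 0 0 0 0 0 1' 40
python3 -m jog '0 0 -0.0026 0 0 -0.175 1;0 0 -0.0026 0 0 -0.175 1;0 0 -0.0026 0 0 -0.175 1;0 0 -0.0026 0 0 -0.175 1;0 0 -0.0026 0 0 -0.175 1'
python3 -m jog '0 0 -0.0026 0 0 -0.175 1;0 0 -0.0026 0 0 -0.175 1;0 0 -0.0026 0 0 -0.175 1;0 0 -0.0026 0 0 -0.175 1;0 0 -0.0026 0 0 -0.175 1'
python3 -m jog '0 0 -0.0026 0 0 -0.175 1;0 0 -0.0026 0 0 -0.175 1;0 0 -0.0026 0 0 -0.175 1;0 0 -0.0026 0 0 -0.175 1;0 0 -0.0026 0 0 -0.175 1'
python3 -m jog '0 0 -0.0026 0 0 -0.175 1;0 0 -0.0026 0 0 -0.175 1;0 0 -0.0026 0 0 -0.175 1;0 0 -0.0026 0 0 -0.175 1;0 0 -0.0026 0 0 -0.175 1'
python3 -m jog '0 0 -0.0026 0 0 -0.175 1;0 0 -0.0026 0 0 -0.175 1;0 0 -0.0026 0 0 -0.175 1;0 0 -0.0026 0 0 -0.175 1;0 0 -0.0026 0 0 -0.175 1'
python3 -m jog '0 0 0 0 0 0 1;0 0 -0.03 0 0 0 1;0 0 0 0 0 0 1'
python3 go.py 598.4 -198 279
```

```text
time: 17.9
tool_pos: [598.5, -198.1, 280.4]
tcp_rot: [180.0, 0.0, -61.1]
ft_force: [0.7, 0.0, -1.3]
finger_gap: 44.7
grip_force: 40.9
time: 18.52
tool_pos: [598.6, -198.2, 281.7]
tcp_rot: [180.0, -0.0, -8.3]
ft_force: [-0.1, -1.5, -0.6]
finger_gap: 45.0
grip_force: 40.9
time: 19.15
tool_pos: [598.7, -198.4, 283.1]
tcp_rot: [179.9, 0.0, 44.2]
ft_force: [1.8, -1.7, -0.4]
finger_gap: 44.9
grip_force: 40.9
time: 19.77
tool_pos: [598.9, -198.3, 284.6]
tcp_rot: [179.9, 0.1, 96.7]
ft_force: [3.3, -1.9, -0.3]
finger_gap: 44.9
grip_force: 40.9
time: 20.4
tool_pos: [598.8, -198.2, 285.8]
tcp_rot: [180.0, 0.1, 149.2]
ft_force: [2.2, -0.1, -0.1]
finger_gap: 44.7
grip_force: 41.0
time: 21.02
tool_pos: [598.8, -198.1, 287.1]
tcp_rot: [-180.0, 0.0, -158.3]
ft_force: [1.3, -1.2, -0.3]
finger_gap: 44.5
grip_force: 41.0
time: 21.4
tool_pos: [598.5, -198.1, 290.2]
tcp_rot: [-180.0, -0.0, -158.8]
ft_force: [0.5, 0.2, -0.1]
finger_gap: 44.8
grip_force: 41.2
t 21.4 pos [ 598.5 -198.1  290.2] rot [-180.    -0.  -158.8] j6 -134.0 F [ 0.5  0.2 -0.1] gap 44.8 grip 41.2
SHIFT [0.    0.001 0.112] TURN [-0. -0.  0.] rows>= 1.0
```

```bash
python3 -m jog '0 0 -0.3 0 0 0.1 1;0 0 -0.4 0 0 0.175 1;0 0 0 0 0 0.175 1;0 0 0 0 0 0.175 1;0 0 0 0 0 0.175 1'
python3 -m jog '0 0 0 0 0 0.175 1;0 0 0 0 0 0.175 1;0 0 0 0 0 0.175 1;0 0 0 0 0 0.175 1;0 0 0 0 0 0.175 1'
python3 -m jog '0 0 0 0 0 0.1 1;0 0 0 0 0 0 1'
python3 - <<'E'
from h import *
crop("side","s3",225,150,365,275,4.2)
crop("top","t3",190,145,370,245,4.4)
E
python3 go.py 588 294 360 95
```

```text
time: 22.02
tool_pos: [598.3, -198.1, 359.8]
tcp_rot: [-180.0, -0.0, 152.9]
ft_force: [-0.4, 0.2, -0.9]
finger_gap: 44.7
grip_force: 44.0
time: 22.65
tool_pos: [598.3, -198.1, 359.7]
tcp_rot: [-180.0, -0.0, 100.4]
ft_force: [-0.7, -0.4, 0.7]
finger_gap: 45.0
grip_force: 43.9
time: 22.9
tool_pos: [598.3, -198.1, 359.7]
tcp_rot: [-180.0, -0.0, 94.8]
ft_force: [-0.6, -0.4, -1.0]
finger_gap: 45.0
grip_force: 43.9
t 23.0 pos [ 598.4 -198.1  359.7] rot [-180.   -0.   95.] j6 -28.0 F [-0.5 -0.3 -0.7] gap 45.0 grip 43.9
SHIFT [ 4.911e+00  3.230e-01 -2.000e-03] TURN [-0. -0. -0.] rows>= 8.0
```

View pics/t3.png

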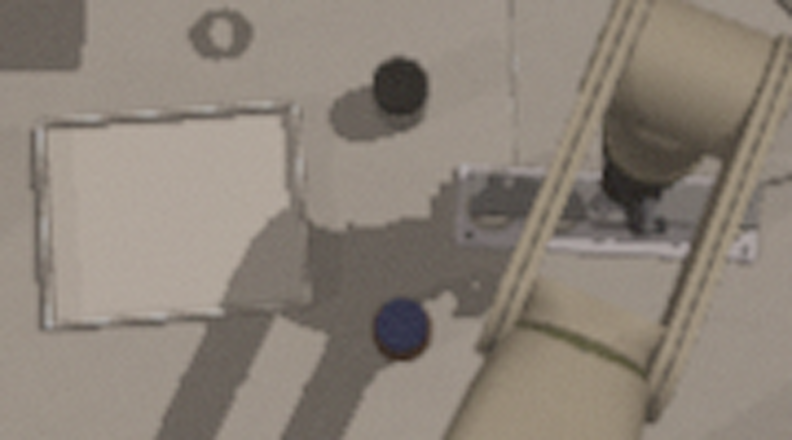

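The tray is where it was (crop corners 35,127 / 298,103 / 311,307 / 42,327).

```bash
python3 -m jog '0.5 0.033 0 0 0 0 1;0.5 0.033 0 0 0 0 1;0.5 0.033 0 0 0 0 1;0.5 0.033 0 0 0 0 1;0.5 0.033 0 0 0 0 1'
python3 -m jog '0.5 0.033 0 0 0 0 1;0.5 0.033 0 0 0 0 1;0.5 0.033 0 0 0 0 1;0.5 0.033 0 0 0 0 1;0.5 0.033 0 0 0 0 1'
python3 -m jog '0 0 0 0 0 0 1;0 0 0 0 0 0 1'
python3 go.py 587.4 300 197
```

```text
time: 23.62
tool_pos: [593.4, 54.0, 360.0]
tcp_rot: [180.0, 0.0, 95.0]
ft_force: [0.8, -0.4, -1.0]
finger_gap: 44.6
grip_force: 43.9
time: 24.25
tool_pos: [588.6, 304.5, 360.0]
tcp_rot: [180.0, 0.0, 95.0]
ft_force: [1.0, 0.1, -1.0]
finger_gap: 44.5
grip_force: 43.9
time: 24.5
tool_pos: [588.8, 302.8, 359.6]
tcp_rot: [-180.0, 0.0, 95.0]
ft_force: [-0.9, -0.0, -0.6]
finger_gap: 44.8
grip_force: 44.0
t 24.5 pos [588.8 302.8 359.6] rot [-180.    0.   95.] j6 18.0 F [-0.9 -0.  -0.6] gap 44.8 grip 44.0
SHIFT [-0.026 -0.015  1.626] TURN [-0.     0.001 -0.   ] rows>= 3.0
```

```bash
python3 -m jog '-0.026 -0.015 0.5 0 0 0 1;0 0 0.5 0 0 0 1;0 0 0.4 0 0 0 1;0 0 0.15 0 0 0 1;0 0 0.05 0 0 0 1'
python3 -m jog '0 0 0.02 0 0 0 1;0 0 0.015 0 0 0 1;0 0 0.01 0 0 0 1;0 0 0 0 0 0 1'
python3 - <<'E'
from h import *
crop("side","s4",225,110,365,275,3.6)
E
```

```text
time: 25.12
tool_pos: [587.9, 299.3, 199.8]
tcp_rot: [-180.0, 0.0, 94.8]
ft_force: [0.2, -0.8, -0.2]
finger_gap: 44.3
grip_force: 44.0
time: 25.62
tool_pos: [587.7, 300.3, 195.9]
tcp_rot: [180.0, -0.0, 94.9]
ft_force: [-0.9, -0.1, -1.0]
finger_gap: 44.9
grip_force: 44.0
```

View pics/s4.png

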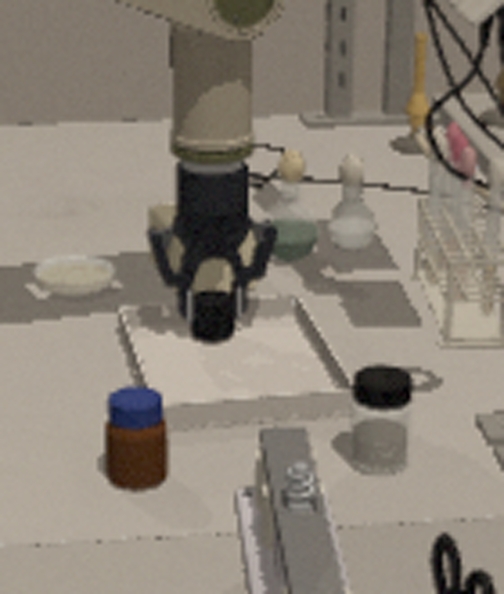

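The knob hangs just over the far part of the tray floor (crop 212,318). I lower it till it touches, then release.

```bash
python3 -m jog '0 0 0.01 0 0 0 1;0 0 0.005 0 0 0 1'; python3 -m jog '0 0 0.01 0 0 0 1;0 0 0.0 0 0 0 1'
```

```text
time: 25.92
tool_pos: [587.7, 300.4, 194.8]
tcp_rot: [180.0, -0.0, 94.9]
ft_force: [-4.6, -1.6, 8.7]
finger_gap: 44.6
grip_force: 44.7
time: 26.18
tool_pos: [587.7, 300.4, 194.8]
tcp_rot: [180.0, -0.0, 94.9]
ft_force: [-7.5, -3.2, 12.7]
finger_gap: 44.8
grip_force: 45.2
```

```bash
python3 -m jog '0 0 -0.02 0 0 0 -0.6;0 0 0 0 0 0 -0.6;0 0 0 0 0 0 -0.6;0 0 -0.3 0 0 0 -0.6;0 0 -0.5 0 0 0 -0.8'
python3 -m jog '0 0 -0.4 0 0 0 -1;0 0 0 0 0 0 -1'
python3 go.py 598.5 -198 315 86.2
```

```text
time: 26.8
tool_pos: [586.5, 299.7, 272.6]
tcp_rot: [-179.7, 0.1, 94.9]
ft_force: [0.2, -0.3, 0.1]
finger_gap: 76.8
grip_force: 0.0
time: 27.05
tool_pos: [589.1, 300.8, 320.2]
tcp_rot: [179.5, -0.1, 94.9]
ft_force: [-0.1, -0.5, 0.2]
finger_gap: 85.3
grip_force: 0.0
t 27.1 pos [589.1 300.8 320.2] rot [ 1.795e+02 -1.000e-01  9.490e+01] j6 18.0 F [-0.1 -0.5  0.2] gap 85.3 grip 0.0
SHIFT [-4.978 -0.331  0.036] TURN [ 0.007 -0.003  0.145] rows>= 9.0
```

```bash
python3 -m jog '-0.5 -0.033 0 0 0 0 -1;-0.5 -0.033 0 0 0 0 -1;-0.5 -0.033 0 0 0 0 -1;-0.5 -0.033 0 0 0 0 -1;-0.5 -0.033 0 0 0 0 -1'
python3 -m jog '-0.5 -0.033 0 0 0 0 -1;-0.5 -0.033 0 0 0 0 -1;-0.5 -0.033 0 0 0 0 -1;-0.5 -0.033 0 0 0 0 -1;-0.48 -0.033 0 0 0 0 -1'
python3 -m jog '0 0 0 0 0 0.145 -1;0 0 0 0 0 0 -1'
python3 - <<'E'
from h import *
crop("side","s5",225,180,365,310,4.2)
E
python3 go.py 598.5 -198 228 86.2
```

```text
time: 27.68
tool_pos: [591.8, 48.1, 313.5]
tcp_rot: [-179.9, -0.0, 94.9]
ft_force: [-0.2, -0.5, 0.1]
finger_gap: 85.4
grip_force: 0.0
time: 28.3
tool_pos: [596.5, -200.4, 313.4]
tcp_rot: [-179.9, -0.0, 94.9]
ft_force: [1.1, 0.5, 0.6]
finger_gap: 85.4
grip_force: 0.0
time: 28.55
tool_pos: [596.6, -199.3, 313.4]
tcp_rot: [-179.9, -0.0, 86.1]
ft_force: [0.2, 0.8, -0.6]
finger_gap: 84.8
grip_force: 0.0
t 28.6 pos [ 596.8 -198.7  313.6] rot [-179.9   -0.    86.3] j6 -19.0 F [-0.   0.2  0.7] gap 85.3 grip 0.0
SHIFT [0.007 0.018 0.856] TURN [-0.002 -0.001  0.002] rows>= 2.0
```

View pics/s5.png

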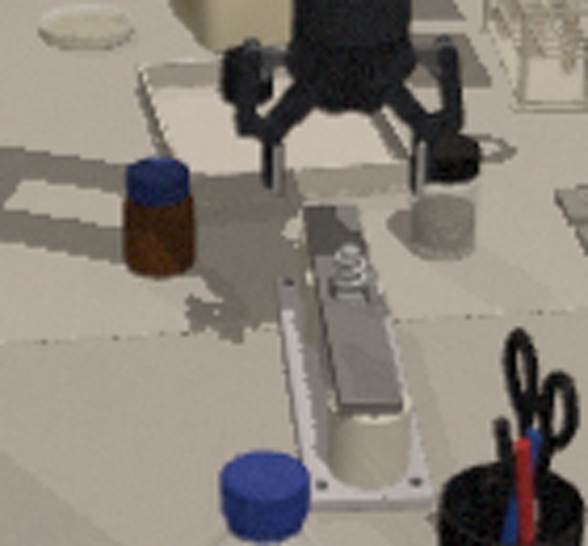

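The bar lies over the carrier with the bare stud at crop (350,270), fingers straddling it. Descending to grip.

```bash
python3 -m jog '0.007 0.018 0.4 0 0 0 -1;0 0 0.3 0 0 0 -1;0 0 0.15 0 0 0 -1;0 0 0 0 0 0 -1'
python3 -m jog '0 0 0 0 0 0 0;0 0 0 0 0 0 1;0 0 0 0 0 0 1;0 0 0 0 0 0 1;0 0 0 0 0 0 1' 30
python3 -m jog '0 0 0 0 0 0 1;0 0 0 0 0 0 1' 60
```

```text
time: 29.1
tool_pos: [598.5, -197.4, 228.6]
tcp_rot: [-179.9, -0.1, 86.3]
ft_force: [-0.3, 0.0, 0.5]
finger_gap: 85.5
grip_force: 0.0
time: 29.72
tool_pos: [599.5, -198.5, 231.5]
tcp_rot: [179.9, 0.0, 86.2]
ft_force: [-0.3, 0.2, 6.5]
finger_gap: 39.6
grip_force: 31.2
time: 29.98
tool_pos: [599.5, -198.5, 231.6]
tcp_rot: [179.9, 0.0, 86.2]
ft_force: [-0.9, 0.4, 6.2]
finger_gap: 38.9
grip_force: 60.9
```

```bash
python3 -m jog '0 0 -0.05 0 0 0 1;0 0 -0.1 0 0 0 1;0 0 -0.15 0 0 0 1'
python3 -m jog '0 0 -0.2 0 0 0 1;0 0 -0.25 0 0 0 1;0 0 0 0 0 0 1'
python3 - <<'E'
from h import *
s=crop("side","s6",200,150,370,310,3.7)
t=snapshot("top"); 
for u,v in [(545,345),(592,330),(592,348),(545,362)]: print(pt(t,u*.7,v*.7,30)[:2].round())
E
python3 go.py 445 -180 300 86.2
```

```text
time: 30.35
tool_pos: [598.6, -198.1, 260.1]
tcp_rot: [-179.9, -0.0, 86.2]
ft_force: [0.7, -0.4, -0.8]
finger_gap: 38.5
grip_force: 60.5
time: 30.72
tool_pos: [600.1, -198.7, 309.1]
tcp_rot: [179.6, 0.1, 86.2]
ft_force: [0.5, 0.4, -1.7]
finger_gap: 38.7
grip_force: 60.5
[ 393. -414.]
[ 435. -552.]
[ 383. -549.]
[ 344. -412.]
t 30.8 pos [ 599.  -198.2  305.3] rot [179.9   0.   86.2] j6 -19.0 F [ 0.5 -0.1 -1.9] gap 39.0 grip 60.5
SHIFT [ 0.079 -1.549  0.052] TURN [ 0.001  0.    -0.   ] rows>= 3.0
```

View pics/s6.png

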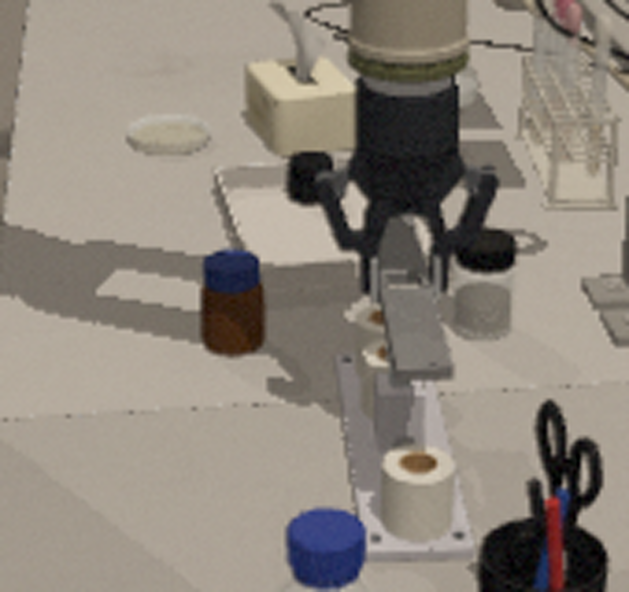

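Bar is lifted clear; rolls a, b and d are there (c absent), knob in tray at crop (308,177). Bar goes to open worktop in front of the carrier.

```bash
python3 -m jog '0 -0.3 0 0 0 0 1;0 -0.4 0 0 0 0 1;0 -0.4 0 0 0 0 1;0 -0.3 0 0 0 0 1;0 -0.15 0 0 0 0 1'
python3 -m jog '0 0 0.3 0 0 0 1;0 0 0.4 0 0 0 1;0 0 0.3 0 0 0 1;0 0 0.15 0 0 0 1;0 0 0 0 0 0 1'
python3 -m jog '0 0 0.07 0 0 0 1;0 0 0 0 0 0 1'
python3 go.py 445 -190 168 86.2
```

```text
time: 31.45
tool_pos: [442.4, -187.5, 303.3]
tcp_rot: [-179.9, -0.1, 86.2]
ft_force: [0.1, -0.1, -1.8]
finger_gap: 38.7
grip_force: 60.7
time: 32.08
tool_pos: [443.5, -187.5, 188.5]
tcp_rot: [-179.8, -0.1, 86.2]
ft_force: [0.1, -1.0, -1.2]
finger_gap: 38.9
grip_force: 60.7
time: 32.33
tool_pos: [444.6, -188.1, 183.4]
tcp_rot: [179.9, 0.0, 86.2]
ft_force: [-0.1, 0.2, -1.5]
finger_gap: 38.7
grip_force: 60.8
t 32.3 pos [ 444.6 -188.1  183.4] rot [179.9   0.   86.2] j6 -25.0 F [-0.1  0.2 -1.5] gap 38.7 grip 60.8
SHIFT [-0.019  0.005  0.154] TURN [ 0.001  0.    -0.   ] rows>= 1.0
```

```bash
python3 -m jog '0 0 0.05 0 0 0 1;0 0 0.02 0 0 0 1;0 0 0 0 0 0 1'
python3 -m jog '0 0 0.02 0 0 0 1;0 0 0.01 0 0 0 1;0 0 0 0 0 0 1'
python3 -m jog '0 0 0.02 0 0 0 1;0 0 0.01 0 0 0 1;0 0 0 0 0 0 1'
```

```text
time: 32.7
tool_pos: [444.2, -187.8, 175.7]
tcp_rot: [-180.0, -0.0, 86.2]
ft_force: [-0.1, 0.5, -0.5]
finger_gap: 38.6
grip_force: 60.8
time: 33.08
tool_pos: [444.2, -187.9, 172.8]
tcp_rot: [-180.0, -0.0, 86.2]
ft_force: [0.3, -0.0, -1.4]
finger_gap: 38.2
grip_force: 60.8
time: 33.45
tool_pos: [444.6, -188.1, 172.1]
tcp_rot: [-180.0, -0.0, 86.2]
ft_force: [-11.8, 5.9, 27.5]
finger_gap: 38.6
grip_force: 76.8
```

```bash
python3 -m jog '0 0 -0.02 0 0 0 1;0 0 0 0 0 0 0;0 0 0 0 0 0 -0.4;0 0 0 0 0 0 -0.6;0 0 0 0 0 0 -0.6' 20
python3 -m jog '0 0 -0.3 0 0 0 -0.6;0 0 -0.5 0 0 0 -1;0 0 -0.5 0 0 0 -1;0 0 0 0 0 0 -1'
python3 go.py 591 -87 300 86.2
python3 - <<'E'
from h import *
crop("top","t7",190,145,370,245,4.4)
crop("side","s7",220,150,370,310,3.7)
E
```

```text
time: 34.08
tool_pos: [444.2, -187.9, 171.7]
tcp_rot: [-180.0, -0.0, 86.2]
ft_force: [0.3, -0.1, 0.1]
finger_gap: 68.3
grip_force: 0.0
time: 34.58
tool_pos: [446.0, -188.8, 307.0]
tcp_rot: [179.5, 0.2, 86.2]
ft_force: [0.2, -0.6, 0.0]
finger_gap: 85.5
grip_force: 0.0
t 34.6 pos [ 446.  -188.8  307. ] rot [179.5   0.2  86.2] j6 -25.0 F [ 0.2 -0.6  0. ] gap 85.5 grip 0.0
SHIFT [1.113 1.378 0.077] TURN [ 0.008  0.004 -0.   ] rows>= 3.0
```

View pics/s7.png

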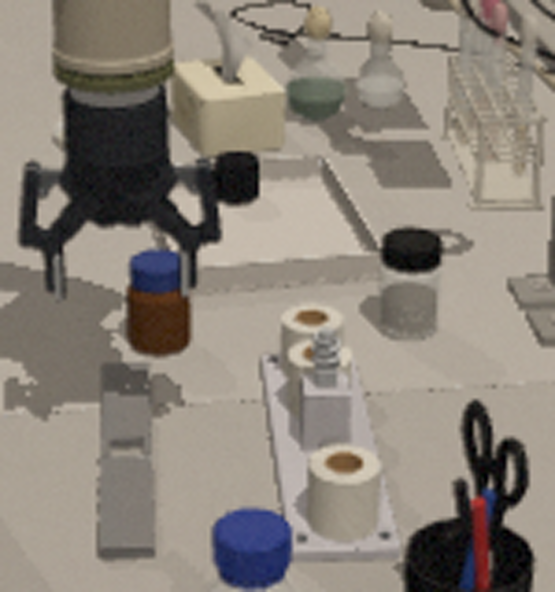

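```bash
cat > tray.py <<'E'
# tray corners (z=30) from the top view: white-floor mask -> minAreaRect, and diff vs first picture
from h import *
def f(img):
    hsv=cv2.cvtColor(img,cv2.COLOR_RGB2LAB); return hsv
s=snapshot("top"); g=cv2.cvtColor(s["img"],cv2.COLOR_RGB2GRAY)[145:245,190:370]
a=cv2.cvtColor(cv2.resize(cv2.imread("pics/t1.png"),(180,100),interpolation=cv2.INTER_AREA),cv2.COLOR_BGR2GRAY)
t=a[20:78,4:74].copy(); b=cv2.copyMakeBorder(g,20,20,20,20,cv2.BORDER_REPLICATE)
m=cv2.matchTemplate(b,t,cv2.TM_CCOEFF_NORMED); _,v,_,p=cv2.minMaxLoc(m)
print("tray shift px (u,v)",p[0]-20-4,p[1]-20-20,"score",round(v,2),"-> mm dx,dy approx",-(p[1]-40)*4.1,-(p[0]-24)*4.1)
E
python3 tray.py; python3 - <<'E'
from h import *
s=snapshot("side"); P=lambda x,y,z:[round((q-o)*3.7) for q,o in zip(pix(s,(x,y,z)),(220,150))]
print("stud",P(598.5,-198,110),"a",P(605.9,-86.2,62),"b",P(601.8,-148.1,62),"d",P(591.1,-309.8,62))
E
python3 go.py 605.9 -86.2 300 86.2
```

```text
tray shift px (u,v) 0 0 score 0.63 -> mm dx,dy approx 0.0 0.0
stud [324, 327] a [310, 315] b [317, 351] d [338, 461]
t 34.8 pos [ 443.7 -187.6  300.3] rot [-1.799e+02 -1.000e-01  8.620e+01] j6 -25.0 F [-0.6  0.9 -0.7] gap 85.5 grip 0.0
SHIFT [1.12  1.551 0.   ] TURN [-0.002 -0.001 -0.   ] rows>= 4.0
```

```bash
python3 -m jog '0.28 0.4 0 0 0 0 -1;0.28 0.4 0 0 0 0 -1;0.28 0.4 0 0 0 0 -1;0.28 0.35 0 0 0 0 -1;0 0 0 0 0 0 -1'
python3 -m jog '0 0 0.4 0 0 0 -1;0 0 0.3 0 0 0 -1;0 0 0 0 0 0 -1'
python3 go.py 606.5 -86.2 201.5 86.5
```

```text
time: 35.4
tool_pos: [607.4, -84.4, 299.0]
tcp_rot: [-179.8, -0.1, 86.3]
ft_force: [0.5, -0.4, -0.5]
finger_gap: 85.4
grip_force: 0.0
time: 35.78
tool_pos: [603.6, -86.5, 227.2]
tcp_rot: [-179.5, -0.1, 86.2]
ft_force: [-0.6, -0.1, 0.4]
finger_gap: 85.5
grip_force: 0.0
t 35.8 pos [603.6 -86.5 227.2] rot [-1.795e+02 -1.000e-01  8.620e+01] j6 -9.0 F [-0.6 -0.1  0.4] gap 85.5 grip 0.0
SHIFT [0.005 0.031 0.257] TURN [-0.008 -0.001 -0.006] rows>= 1.0
```

```bash
python3 -m jog '0 0 0.2 0 0 0 -1;0 0 0.08 0 0 0 -1;0 0 0 0 0 0 -1;0 0 0 0 0 0 -1'
python3 -m jog '0 0 0 0 0 0 0;0 0 0 0 0 0 1;0 0 0 0 0 0 1;0 0 0 0 0 0 1' 25
python3 -m jog '0 0 0 0 0 0 1;0 0 -0.02 0 0 0 1;0 0 0 0 0 0 1' 45
```

```text
time: 36.28
tool_pos: [606.7, -86.6, 204.6]
tcp_rot: [179.9, 0.0, 86.2]
ft_force: [0.2, 0.0, 0.0]
finger_gap: 85.6
grip_force: 0.0
time: 36.78
tool_pos: [606.7, -86.5, 204.7]
tcp_rot: [179.9, 0.0, 86.2]
ft_force: [-1.6, 0.5, 5.1]
finger_gap: 51.7
grip_force: 26.4
time: 37.15
tool_pos: [606.2, -86.5, 205.6]
tcp_rot: [-180.0, -0.0, 86.2]
ft_force: [-0.3, -0.5, -1.1]
finger_gap: 51.3
grip_force: 46.9
```

```bash
python3 -m jog '0 0 -0.2 0 0 0 1;0 0 -0.35 0 0 0 1;0 0 -0.4 0 0 0 1;0 0 0 0 0 0 1'
python3 tray.py
python3 go.py 612 244 300 94.5
```

```text
time: 37.65
tool_pos: [608.2, -86.8, 307.2]
tcp_rot: [179.5, 0.1, 86.2]
ft_force: [0.2, -0.6, -0.9]
finger_gap: 51.5
grip_force: 47.2
tray shift px (u,v) 0 0 score 0.38 -> mm dx,dy approx 0.0 0.0
t 37.7 pos [607.3 -86.7 304.4] rot [179.7   0.   86.2] j6 -9.0 F [-0.9 -0.1 -1. ] gap 51.1 grip 47.2
SHIFT [ 3.303 -0.174  0.041] TURN [ 0.005  0.001 -0.139] rows>= 6.0
```

```bash
python3 -m jog '0.55 -0.03 0 0 0 0 1;0.55 -0.03 0 0 0 0 1;0.55 -0.03 0 0 0 0 1;0.55 -0.03 0 0 0 0 1;0.55 -0.03 0 0 0 0 1'
python3 -m jog '0.55 -0.03 0 0 0 0 1;0 0 0 0 0 -0.139 1;0 0 0 0 0 0 1'
python3 go.py 612 244 198 94.5
python3 - <<'E'
from h import *
crop("top","t8",160,120,370,245,3.8)
crop("side","s8",200,140,370,275,3.7)
a=cv2.imread("pics/t8.png");b=cv2.imread("pics/s8.png")
w=560;f=lambda i:cv2.resize(i,(w,int(i.shape[0]*w/i.shape[1])))
A=f(a);A=A[:300];B=f(b)[:300];cv2.imwrite("pics/m8.png",np.vstack([A,B]))
E
```

```text
time: 38.33
tool_pos: [609.0, 190.6, 299.7]
tcp_rot: [-179.9, 0.0, 86.2]
ft_force: [0.2, -1.3, -1.1]
finger_gap: 51.6
grip_force: 47.1
time: 38.7
tool_pos: [609.7, 244.6, 299.5]
tcp_rot: [-179.9, 0.0, 94.6]
ft_force: [0.0, -0.5, -0.9]
finger_gap: 51.2
grip_force: 47.2
t 38.7 pos [609.7 244.6 299.5] rot [-179.9    0.    94.6] j6 13.0 F [ 0.  -0.5 -0.9] gap 51.2 grip 47.2
SHIFT [-0.007  0.024  1.015] TURN [-0.002  0.001  0.001] rows>= 2.0
```

View pics/m8.png

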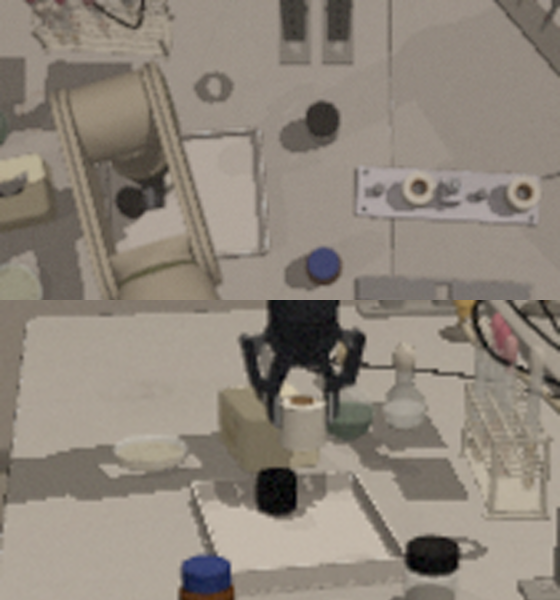

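Tray unmoved (right edge at 260,130–267,255 in the montage), knob standing inside at (277,492). Lowering roll a.

```bash
python3 -m jog '0 0.02 0.4 0 0 0 1;0 0 0.35 0 0 0 1;0 0 0.2 0 0 0 1;0 0 0.03 0 0 0 1;0 0 0 0 0 0 1'
python3 -m jog '0 0 0.02 0 0 0 1;0 0 0.02 0 0 0 1;0 0 0 0 0 0 1'
```

```text
time: 39.42
tool_pos: [613.0, 244.1, 204.1]
tcp_rot: [179.9, -0.0, 94.5]
ft_force: [-0.1, -0.5, -0.0]
finger_gap: 51.2
grip_force: 47.2
time: 39.8
tool_pos: [612.4, 244.2, 199.2]
tcp_rot: [180.0, -0.0, 94.5]
ft_force: [-0.7, 0.3, -0.9]
finger_gap: 51.6
grip_force: 47.2
```

```bash
python3 -m jog '0 0 0.015 0 0 0 1;0 0 0.01 0 0 0 1;0 0 0 0 0 0 1'
python3 -m jog '0 0 0.01 0 0 0 1;0 0 0 0 0 0 1'
```

```text
time: 40.17
tool_pos: [612.5, 244.2, 196.9]
tcp_rot: [180.0, -0.0, 94.5]
ft_force: [-2.7, -0.6, 5.0]
finger_gap: 51.5
grip_force: 47.6
time: 40.42
tool_pos: [612.5, 244.2, 196.8]
tcp_rot: [180.0, 0.0, 94.5]
ft_force: [-6.7, -1.9, 11.5]
finger_gap: 51.7
grip_force: 48.3
```

```bash
python3 -m jog '0 0 -0.015 0 0 0 -0.3;0 0 0 0 0 0 -0.6;0 0 0 0 0 0 -0.6;0 0 -0.3 0 0 0 -0.6;0 0 -0.5 0 0 0 -1'
python3 -m jog '0 0 -0.3 0 0 0 -1;0 0 0 0 0 0 -1'
python3 - <<'E'
from h import *
s=snapshot("top")
for u,v in [(418,188),(523,191)]: print(pt(s,160+u/2.667,120+v/2.667,62).round(1))
E
python3 go.py 602.3 -147 300 86.5
```

```text
time: 41.05
tool_pos: [611.2, 243.8, 274.6]
tcp_rot: [-179.7, 0.1, 94.5]
ft_force: [0.7, 0.4, -0.0]
finger_gap: 83.7
grip_force: 0.0
time: 41.3
tool_pos: [613.6, 244.5, 311.0]
tcp_rot: [179.6, -0.1, 94.5]
ft_force: [0.7, 0.3, 0.5]
finger_gap: 85.1
grip_force: 0.0
[ 601.8 -148.1   62. ]
[ 596.2 -310.1   62. ]
t 41.4 pos [612.9 244.3 308.4] rot [179.8  -0.   94.5] j6 13.0 F [-0.1 -0.1 -0.9] gap 85.3 grip 0.0
SHIFT [-3.892 -0.414  0.081] TURN [ 0.003 -0.001  0.134] rows>= 7.0
```

```bash
python3 -m jog '-0.5 -0.052 0 0 0 0 -1;-0.5 -0.052 0 0 0 0 -1;-0.5 -0.052 0 0 0 0 -1;-0.5 -0.052 0 0 0 0 -1;-0.5 -0.052 0 0 0 0 -1'
python3 -m jog '-0.5 -0.052 0 0 0 0 -1;-0.5 -0.052 0 0 0 0 -1;-0.36 -0.05 0 0 0 0 -1;0 0 0 0 0 0.134 -1;0 0 0 0 0 0 -1'
python3 go.py 602.3 -143.5 214.5 86.5
```

```text
time: 41.98
tool_pos: [605.3, -8.6, 304.7]
tcp_rot: [-179.8, -0.0, 94.5]
ft_force: [0.8, -0.0, -0.7]
finger_gap: 85.7
grip_force: 0.0
time: 42.6
tool_pos: [600.9, -144.3, 304.8]
tcp_rot: [-179.8, -0.1, 86.5]
ft_force: [-0.3, 0.2, -0.5]
finger_gap: 85.6
grip_force: 0.0
t 42.6 pos [ 600.9 -144.3  304.8] rot [-1.798e+02 -1.000e-01  8.650e+01] j6 -15.0 F [-0.3  0.2 -0.5] gap 85.6 grip 0.0
SHIFT [0.008 0.017 0.903] TURN [-0.003 -0.001 -0.001] rows>= 2.0
```

```bash
python3 -m jog '0.008 0.01 0.4 0 0 0 -1;0 0 0.3 0 0 0 -1;0 0 0.15 0 0 0 -1;0 0 0.03 0 0 0 -1;0 0 0 0 0 0 -1'
python3 -m jog '0 0 0.02 0 0 0 0;0 0 0 0 0 0 1;0 0 0 0 0 0 1;0 0 0 0 0 0 1;0 0 0 0 0 0 1' 25
python3 -m jog '0 0 0 0 0 0 1;0 0 0 0 0 0 1' 45
```

```text
time: 43.22
tool_pos: [603.1, -143.1, 219.8]
tcp_rot: [179.9, 0.0, 86.5]
ft_force: [0.1, 0.0, -0.1]
finger_gap: 85.4
grip_force: 0.0
time: 43.85
tool_pos: [603.0, -143.3, 218.1]
tcp_rot: [179.9, 0.0, 86.5]
ft_force: [-0.9, 0.2, 5.4]
finger_gap: 51.6
grip_force: 26.2
time: 44.1
tool_pos: [603.1, -143.3, 218.3]
tcp_rot: [179.9, 0.0, 86.5]
ft_force: [-2.6, 0.6, 7.0]
finger_gap: 50.5
grip_force: 45.4
```

```bash
python3 -m jog '0 0 -0.1 0 0 0 1;0 0 -0.2 0 0 0 1;0 0 -0.35 0 0 0 1;0 0 -0.35 0 0 0 1;0 0 0 0 0 0 1'
python3 go.py 576.5 187 315 94.5
```

```text
time: 44.72
tool_pos: [604.0, -143.6, 322.5]
tcp_rot: [179.5, 0.1, 86.5]
ft_force: [0.6, -0.3, -1.5]
finger_gap: 50.4
grip_force: 46.9
t 44.7 pos [ 604.  -143.6  322.5] rot [1.795e+02 1.000e-01 8.650e+01] j6 -15.0 F [ 0.6 -0.3 -1.5] gap 50.4 grip 46.9
SHIFT [ 3.284 -0.478  0.064] TURN [ 0.008  0.003 -0.134] rows>= 6.0
```

```bash
python3 -m jog '0.5 -0.08 0 0 0 0 1;0.55 -0.08 0 0 0 0 1;0.55 -0.08 0 0 0 0 1;0.55 -0.08 0 0 0 0 1;0.55 -0.08 0 0 0 0 1'
python3 -m jog '0.55 -0.06 0 0 0 0 1;0 0 0 0 0 -0.134 1;0 0 0 0 0 0 1'
python3 go.py 576.5 187 210 94.5
python3 - <<'E'
from h import *
crop("top","t9",160,120,370,245,3.8)
crop("side","s9",200,140,370,275,3.7)
a=cv2.imread("pics/t9.png");b=cv2.imread("pics/s9.png")
w=560;f=lambda i:cv2.resize(i,(w,int(i.shape[0]*w/i.shape[1])))
cv2.imwrite("pics/m9.png",np.vstack([f(a)[:300],f(b)[:300]]))
E
```

```text
time: 45.35
tool_pos: [578.5, 130.5, 316.5]
tcp_rot: [-180.0, 0.0, 86.5]
ft_force: [0.7, 0.5, -1.2]
finger_gap: 50.3
grip_force: 47.0
time: 45.72
tool_pos: [576.2, 184.7, 316.3]
tcp_rot: [-179.9, 0.0, 94.6]
ft_force: [1.1, -0.4, 0.0]
finger_gap: 50.7
grip_force: 47.0
t 45.7 pos [576.2 184.7 316.3] rot [-179.9    0.    94.6] j6 8.0 F [ 1.1 -0.4  0. ] gap 50.7 grip 47.0
SHIFT [0.023 0.006 1.063] TURN [-0.001  0.     0.001] rows>= 2.0
```

View pics/m9.png

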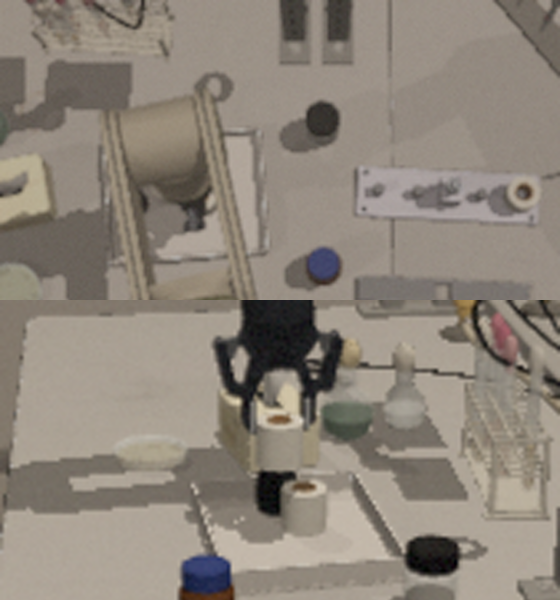

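Tray still in place, roll a standing at (305,508) beside the knob. Lowering roll b.

```bash
python3 -m jog '0.02 0.006 0.4 0 0 0 1;0 0 0.35 0 0 0 1;0 0 0.2 0 0 0 1;0 0 0.05 0 0 0 1;0 0 0 0 0 0 1'
python3 -m jog '0 0 0.02 0 0 0 1;0 0 0.02 0 0 0 1;0 0 0 0 0 0 1'
```

```text
time: 46.45
tool_pos: [577.6, 185.9, 217.7]
tcp_rot: [179.9, -0.0, 94.5]
ft_force: [-0.6, -0.3, -1.2]
finger_gap: 50.5
grip_force: 47.0
time: 46.82
tool_pos: [577.1, 186.2, 213.2]
tcp_rot: [180.0, -0.0, 94.5]
ft_force: [0.2, 0.3, -0.2]
finger_gap: 50.3
grip_force: 47.0
```

```bash
python3 -m jog '0 0 0.02 0 0 0 1;0 0 0.01 0 0 0 1;0 0 0 0 0 0 1'
python3 -m jog '0 0 0.01 0 0 0 1;0 0 0 0 0 0 1'
```

```text
time: 47.2
tool_pos: [577.1, 186.1, 210.4]
tcp_rot: [180.0, -0.0, 94.5]
ft_force: [-2.3, 0.6, 4.6]
finger_gap: 50.8
grip_force: 47.4
time: 47.45
tool_pos: [577.2, 186.2, 210.3]
tcp_rot: [180.0, 0.0, 94.5]
ft_force: [-8.0, -1.0, 11.9]
finger_gap: 50.4
grip_force: 48.2
```

Contact; release and go to roll d.

```bash
python3 -m jog '0 0 -0.015 0 0 0 -0.3;0 0 0 0 0 0 -0.6;0 0 0 0 0 0 -0.6;0 0 -0.3 0 0 0 -0.6;0 0 -0.5 0 0 0 -1'
python3 -m jog '0 0 -0.2 0 0 0 -1;0 0 0 0 0 0 -1'
python3 go.py 594 -310 310 86.5
```

```text
time: 48.08
tool_pos: [575.9, 185.8, 288.4]
tcp_rot: [-179.7, 0.0, 94.5]
ft_force: [0.1, 0.5, 0.5]
finger_gap: 83.8
grip_force: 0.0
time: 48.32
tool_pos: [577.8, 186.2, 312.2]
tcp_rot: [179.8, -0.0, 94.5]
ft_force: [0.0, -0.2, -0.5]
finger_gap: 85.4
grip_force: 0.0
t 48.3 pos [577.8 186.2 312.2] rot [179.8  -0.   94.5] j6 9.0 F [ 0.  -0.2 -0.5] gap 85.4 grip 0.0
SHIFT [-4.96  -0.229  0.018] TURN [ 0.004 -0.001  0.134] rows>= 9.0
```

```bash
python3 -m jog '-0.5 -0.023 0 0 0 0 -1;-0.5 -0.023 0 0 0 0 -1;-0.5 -0.023 0 0 0 0 -1;-0.5 -0.023 0 0 0 0 -1;-0.5 -0.023 0 0 0 0 -1'
python3 -m jog '-0.5 -0.023 0 0 0 0 -1;-0.5 -0.023 0 0 0 0 -1;-0.5 -0.023 0 0 0 0 -1;-0.5 -0.023 0 0 0 0 -1;-0.46 -0.023 0 0 0 0 -1'
python3 -m jog '0 0 0 0 0 0.134 -1;0 0 0 0 0 0 -1;0 0 0 0 0 0 -1'
python3 go.py 594 -310 203 86.5
```

```text
time: 48.95
tool_pos: [584.4, -65.5, 307.5]
tcp_rot: [-179.8, -0.1, 94.5]
ft_force: [1.7, 0.5, -0.3]
finger_gap: 85.2
grip_force: 0.0
time: 49.58
tool_pos: [592.4, -311.6, 307.2]
tcp_rot: [-179.8, -0.1, 94.5]
ft_force: [-0.9, -0.1, -0.0]
finger_gap: 85.5
grip_force: 0.0
time: 49.95
tool_pos: [593.0, -309.4, 308.7]
tcp_rot: [-179.9, -0.1, 86.7]
ft_force: [0.1, -0.5, 0.1]
finger_gap: 85.2
grip_force: 0.0
t 50.0 pos [ 593.  -309.4  308.7] rot [-1.799e+02 -1.000e-01  8.670e+01] j6 -29.0 F [ 0.1 -0.5  0.1] gap 85.2 grip 0.0
SHIFT [-0.006  0.012  1.057] TURN [-0.002 -0.001  0.003] rows>= 2.0
```

```bash
python3 -m jog '0 0.005 0.4 0 0 0 -1;0 0 0.4 0 0 0 -1;0 0 0.2 0 0 0 -1;0 0 0.05 0 0 0 -1;0 0 0 0 0 0 -1'
python3 -m jog '0 0 0 0 0 0 0;0 0 0 0 0 0 1;0 0 0 0 0 0 1;0 0 0 0 0 0 1;0 0 0 0 0 0 1' 25
python3 -m jog '0 0 0 0 0 0 1;0 0 0 0 0 0 1' 45
python3 -m jog '0 0 -0.1 0 0 0 1;0 0 -0.2 0 0 0 1;0 0 -0.35 0 0 0 1;0 0 -0.4 0 0 0 1;0 0 0 0 0 0 1'
python3 go.py 621 128.4 305 94.5
```

```text
time: 50.58
tool_pos: [594.2, -310.3, 206.4]
tcp_rot: [179.9, 0.0, 86.5]
ft_force: [0.2, -0.2, 0.6]
finger_gap: 85.5
grip_force: 0.0
time: 51.2
tool_pos: [594.4, -310.7, 207.3]
tcp_rot: [179.9, 0.1, 86.5]
ft_force: [-0.3, 0.4, 6.1]
finger_gap: 51.3
grip_force: 26.0
time: 51.45
tool_pos: [594.4, -310.6, 207.4]
tcp_rot: [179.9, 0.1, 86.5]
ft_force: [-2.1, 0.2, 6.6]
finger_gap: 51.0
grip_force: 45.6
time: 52.08
tool_pos: [595.2, -311.1, 317.3]
tcp_rot: [179.5, 0.3, 86.5]
ft_force: [0.8, -0.8, -0.7]
finger_gap: 51.3
grip_force: 47.0
t 52.1 pos [ 595.2 -311.1  317.3] rot [179.5   0.3  86.5] j6 -28.0 F [ 0.8 -0.8 -0.7] gap 51.3 grip 47.0
SHIFT [ 4.403 -0.013  0.102] TURN [ 0.008  0.005 -0.134] rows>= 8.0
```

```bash
python3 -m jog '0 0 -0.3 0 0 0 1;0.5 0 0 0 0 0 1;0.55 0 0 0 0 0 1;0.55 0 0 0 0 0 1;0.55 0 0 0 0 0 1'
python3 -m jog '0.55 0 0 0 0 0 1;0.55 0 0 0 0 0 1;0.55 0 0 0 0 0 1;0.55 0 0 0 0 0 1;0 0 0 0 0 -0.134 1'
python3 -m jog '0 0 0 0 0 0 1;0 0 0 0 0 0 1'
python3 go.py 621 128.4 200 94.5
python3 - <<'E'
from h import *
crop("top","t10",160,120,370,245,3.8)
crop("side","s10",200,140,370,275,3.7)
a=cv2.imread("pics/t10.png");b=cv2.imread("pics/s10.png")
w=560;f=lambda i:cv2.resize(i,(w,int(i.shape[0]*w/i.shape[1])))
cv2.imwrite("pics/m10.png",np.vstack([f(a)[:300],f(b)[:300]]))
E
```

```text
time: 52.7
tool_pos: [606.5, -93.9, 340.3]
tcp_rot: [-180.0, -0.0, 86.5]
ft_force: [0.4, -0.0, -1.3]
finger_gap: 51.2
grip_force: 47.1
time: 53.32
tool_pos: [619.8, 128.1, 340.2]
tcp_rot: [-180.0, -0.1, 94.9]
ft_force: [0.4, -1.4, -0.6]
finger_gap: 50.8
grip_force: 47.1
time: 53.58
tool_pos: [620.4, 123.3, 340.3]
tcp_rot: [-180.0, 0.0, 94.3]
ft_force: [0.8, 0.2, -1.2]
finger_gap: 51.0
grip_force: 47.1
t 53.6 pos [620.4 123.3 340.3] rot [-180.     0.    94.3] j6 2.0 F [ 0.8  0.2 -1.2] gap 51.0 grip 47.1
SHIFT [0.05  0.011 1.403] TURN [-0.     0.    -0.003] rows>= 3.0
```

View pics/m10.png

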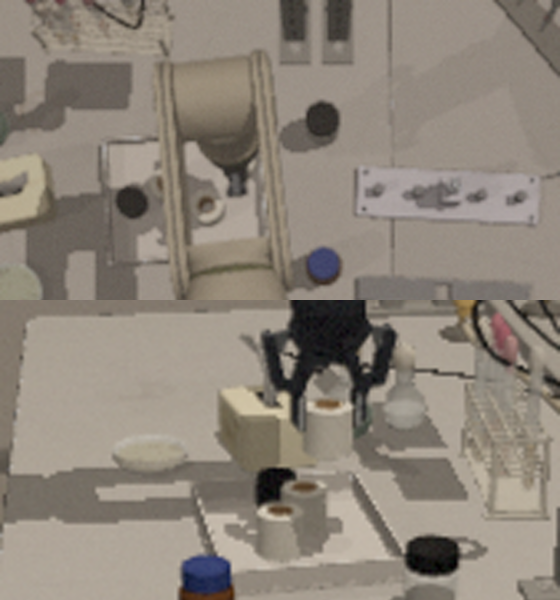

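Tray unmoved, rolls a (305,505) and b (280,530) standing. Lowering roll d.

```bash
python3 -m jog '0.045 0.011 0.4 0 0 0 1;0 0 0.4 0 0 0 1;0 0 0.35 0 0 0 1;0 0 0.15 0 0 0 1;0 0 0.02 0 0 0 1'
python3 -m jog '0 0 0.02 0 0 0 1;0 0 0 0 0 0 1;0 0 0 0 0 0 1'
```

```text
time: 54.3
tool_pos: [621.0, 128.1, 207.7]
tcp_rot: [-179.9, 0.0, 94.5]
ft_force: [-0.2, 0.0, -0.4]
finger_gap: 51.3
grip_force: 47.2
time: 54.68
tool_pos: [621.7, 128.6, 207.6]
tcp_rot: [179.9, -0.0, 94.5]
ft_force: [-0.8, -0.5, -0.9]
finger_gap: 51.1
grip_force: 47.2
```

```bash
python3 -m jog '0 0 0.04 0 0 0 1;0 0 0.02 0 0 0 1;0 0 0 0 0 0 1'
python3 -m jog '0 0 0.015 0 0 0 1;0 0 0.01 0 0 0 1;0 0 0 0 0 0 1'
```

```text
time: 55.05
tool_pos: [621.0, 128.5, 199.9]
tcp_rot: [-180.0, 0.0, 94.5]
ft_force: [-0.1, 0.3, -1.2]
finger_gap: 50.9
grip_force: 47.2
time: 55.42
tool_pos: [621.3, 128.6, 199.4]
tcp_rot: [-180.0, 0.0, 94.5]
ft_force: [-6.1, -1.5, 11.7]
finger_gap: 51.2
grip_force: 48.2
```

Touchdown; release and retreat toward the robot's side, clear of everything.

```bash
python3 -m jog '0 0 -0.015 0 0 0 -0.3;0 0 0 0 0 0 -0.6;0 0 0 0 0 0 -0.6;0 0 -0.3 0 0 0 -0.6;0 0 -0.5 0 0 0 -1'
python3 -m jog '0 0 -0.5 0 0 0 -1;0 0 -0.5 0 0 0 -1;0 -0.5 0 0 0 0 -1;0 -0.5 0 0 0 0 -1;-0.5 -0.5 0 0 0 0 -1'
python3 -m jog '-0.55 0 0 0 0 0 -1;-0.55 0 0 0 0 0 -1;-0.55 0 0 0 0 0 -1;-0.55 0 0 0 0 0 -1;0 0 0 0 0 0 -1'
python3 - <<'E'
from h import *
crop("top","t11",130,110,400,290,3)
crop("side","s11",180,140,370,330,3)
a=cv2.imread("pics/t11.png")[:,:760];b=cv2.imread("pics/s11.png")
f=lambda i,h:cv2.resize(i,(int(i.shape[1]*h/i.shape[0]),h))
A,B=f(a,300),f(b,400);cv2.imwrite("pics/m11.png",np.hstack([cv2.copyMakeBorder(A,0,100,0,0,0),B])); print(A.shape,B.shape)
E
```

```text
time: 56.05
tool_pos: [620.0, 128.3, 277.3]
tcp_rot: [-179.7, 0.0, 94.5]
ft_force: [0.6, 0.1, 0.0]
finger_gap: 83.8
grip_force: 0.0
time: 56.68
tool_pos: [479.3, 74.2, 379.3]
tcp_rot: [180.0, -0.0, 94.7]
ft_force: [0.6, -2.3, 1.6]
finger_gap: 85.2
grip_force: 0.0
time: 57.3
tool_pos: [498.0, -149.6, 379.2]
tcp_rot: [-180.0, 0.0, 94.2]
ft_force: [-0.6, 0.8, -0.1]
finger_gap: 85.5
grip_force: 0.0
(300, 422, 3) (400, 400, 3)
```

View pics/m11.png

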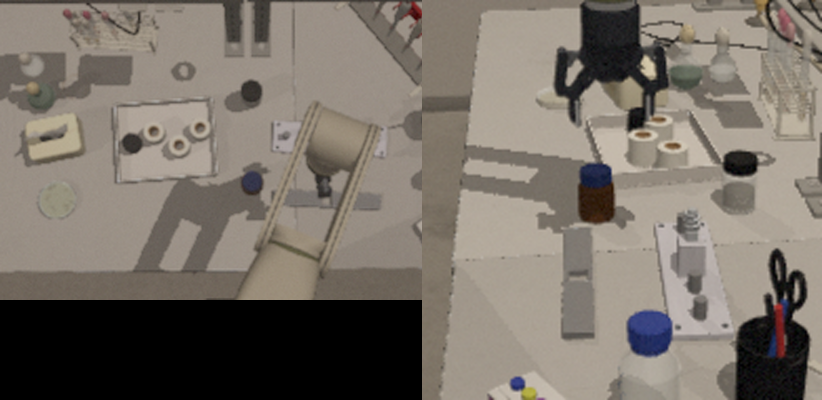

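The picture shows three rolls upright in the tray at (153,132), (180,146) and (200,128). The knob is in the tray at (131,143), the bar lies flat at (578,285), and the posts are bare.

```bash
python3 -c "
from bench import *
print(hand_in())"
```

```text
the job is handed in; nothing more can be done
None
```

The job is handed in at about 57 s: the knob is off and in the tray, the bar lies flat on the bare worktop, rolls a, b and d stand on end in the tray (c was absent), and nothing else appears disturbed in the last pictures.

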